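Take the extra filter off the pile and snap the filter case shut

ROBOT

A 6-joint arm with a two-finger parallel gripper is mounted at the origin on the work surface. World frame = base frame: x ahead of the robot, y to its left, z up, the work surface at z = 0. Lengths are in mm, angles in degrees, forces in N, time in s.
With the tool pointing down it reaches from about 300 to 850 mm from the base axis. Payload 4.2 kg.
Tool frame: the origin (TCP) lies on the centre line of the jaws, within the pads' length; the fingertips stand 14 mm ahead of it and the grasp point (between the pads) lies 5 mm behind it (env.finger_overhang is the z of the fingertips in the tool frame, in mm); z points along the fingers, y is the line along which they close (so a half turn about z gives the same grasp; the last joint's range is limited). The gripper opens to 91 mm and grips with 3 to 60 N. Pads are 32 mm wide; open, the fingers measure 118 mm over their backs; the gripper's body (76 mm by 178 mm) begins 60 mm behind the grasp point.
Start: joints at [-1.146, 18.312, 89.639, -0, 72.044, -1.146], TCP at [575.015, 0, 227.976] pointing down, gripper open.
Joint ranges: [-177.97, 177.97], [-48.28, 115.42], [12.27, 149.76], [-77.06, 257.06], [2.81, 150.46], [-146.56, 146.56]. Speed limits (degrees/s): [147.25, 147.25, 180, 180, 180, 180].

INTERFACE

Orientations are given as [roll, pitch, yaw] about the fixed x, y, z axes, in that order (R = Rz(yaw) Ry(pitch) Rx(roll)).
In Python, from workcell import sensors, viewer, env gives the robot as it stands. The module is installed in compiled form; this text tells all that it offers.
- The arm moves only by the tool step_arm, never from a script. Its argument "plan" is one flat list of numbers, 6 for each row, row after row: the shift along the tool's x, y, z in cm, then the turn, a rotation vector about the tool's x, y, z in rad. In form: [x, y, z, wx, wy, wz, x, y, z, wx, wy, wz, ...]. A call has 1 to 5 rows; each row shifts and turns the commanded pose from where the row before left it, along the tool's axes as they then stand; what a row does not reach is not made up. A row lasts 1/12 s, in which the tool goes at most 41.7 mm and 7.16 degrees, less where a joint would pass 70% of its speed; a pose out of reach is approached as far as the arm can. A call is refused whole if a number of a shift passes 4.17 or a number of a turn 0.125, either way. A call with a gripper value outside its range is refused whole. "hand" is the finger opening in cm, from 0 to 9.12, set as the call begins (left out, the last holds). The fingers move at their own pace and stop on an object; "newtons" is the grip in N (left out, the last holds). Time passes only in rows, so rows that do not move let the fingers close. It gives the time, the measured TCP pose, the force, the opening and the grip force at its end, in the units of the state.
- sensors.state(): the state, without advancing time (a new reading comes with each control period).
- viewer.grab_frame(name): name is "scene" or "side" or "wrist"; returns a dict with "img" (480x640x3 uint8, red, green, blue), "fx", "fy", "cx", "cy" (pixels), "position" and "attitude" of the camera in the world. Camera axes: x right, y down, z forward; pixel columns grow to the right and rows downward; lengths in mm; the calibration is good to about 2 mm. A picture is of the moment at which its call begins. There is no depth.
- env.job_done(): hands the job in; it is judged then, once.
Trained networks look in a picture, given as the dict that the camera call returned (one of the last four; its "shot" number tells which), for a name from the list of things; names that differ only in an ending like _2 or _b are one class to them, and where a whole thing is asked for, a point or a joint stands for the part that bears it (a point fixed in the world has none). Each returns a list of dicts, best first, with "score" (0 to 1); they miss things now and then, are a little off and sometimes report something else, mostly with a low value. They report only what shows in the picture. A call takes as long as a camera call. They do not tell look-alikes from the thing itself.
- viewer.boxes_of(name, picture): "location" ([column, row] in pixels, amid what is visible of it).
- viewer.pinpoint(name, picture): "location" ([column, row] in pixels: a listed point, or the origin of a listed thing).
The state is a dict: "time_s": time; "qpos": joint angles; "qvel": joint speeds; "effort": joint torques, N m; "ee_pos": TCP position; "ee_rot": TCP orientation; "force": force on the tool from outside, world axes, zero at the start; "torque": the same for the moment, N m; "gripper_width": finger opening in mm; "gripper_force": force on a finger pad.
Only numpy, scipy, OpenCV 4.12 (cv2) and the standard library are available. Lean on these libraries where they do the work, as an engineer would, in place of code of your own. Each camera call takes 0.05 s, during which the arm holds its last target. There are 200 camera calls.

TASK

The filter case only closes over one filter, and the yellow one has been left stacked on top of the green one. Lift the yellow filter off by its brass bar and set it down gently, flat and roughly central on the cork pad; then swing the lid over and press it down past its catch until it is fully shut. Keep the green filter lying in the case, and leave the tin, float valve, screws and toggle switch as they are.

Things in the scene. Friction and masses are not known exactly. Their poses are not given: they have to be found in the camera images.
- case: dark wooden open square case fixed to the shelf, 165 x 165 mm, walls 6, floor 6, rim 47 mm above the shelf. Origin: centre of underside; x axis points from its front (towards the robot, turned up to 0.3 rad) to its far, hinged side. Holds the green filter with the yellow one on it, whose underside is 40 and top 74 mm above the shelf. 6 mm of play between filters and walls
- lid (a joint): lid hinge: 0 fully shut, grows as it opens, up to 2.0 rad; starts at 1.75 to 1.95 (standing up, leaning away from the robot). Flat 183 x 165 x 8 mm panel, 0.2 kg, on a stiff hinge (0.25 N m friction) that stays where it is left. A spring catch stops it about 0.08 rad short of shut; about 14 N downwards near the front edge pushes it past, then the catch holds it at 0
- lid_hinge (a point): middle of the lid's hinge line on the case's far rim, 47 mm above the shelf. The lid's underside runs through this line; its front edge is 179 mm from it. At the front edge a brass tongue, 50 mm wide, reaches 24 mm below the underside (towards the robot while the lid stands up). When shut the lid's top is 55 mm above the shelf
- lid_press (a point): middle of the brass square (50 x 50 mm) on the lid's outer (upper) face near the front edge: the place to press. It moves with the lid, 152 mm from the hinge line along the lid
- yellow_filter: yellow glass disc in a steel ring, on top of the green one; 140 mm across, 34 tall, 0.25 to 0.5 kg, ring wall 6 mm. Origin: centre of underside. A brass grip bar, 10 wide x 12 mm tall, crosses the middle along the filter's x axis (within 0.35 rad of the case's x), its top flush with the ring's. Glass top 8 mm above the underside; 14 mm free under the bar, 59 mm free on each side of it
- green_filter: green glass disc in a steel ring, same build and size as the yellow filter, lying on the case's floor under it; it stays there. Origin: centre of the underside
- pad: square cork pad, 200 x 200 x 6 mm, fixed to the shelf beside the case (left or right of it). Origin: centre of its underside
- tin: round aluminium tin of polishing stones with a red lid, 79 mm across, 48 mm tall; origin: centre of underside. Bystander
- float_valve: copper float ball (70 mm) on a brass rod with a square brass valve block, 195 mm long along its x axis, 70 mm tall, lying down. Origin on the shelf under its middle. Bystander
- screw0: brass lens clamp screw with a wing head, lying along its x axis, 86 mm long, 24 mm tall. Origin on the shelf under its middle. Bystander
- screw1: second brass clamp screw, like screw0. Bystander
- toggle (a joint): brass lever, 60 mm, of the white porcelain toggle switch fixed to the shelf: 0 leaning to the robot (its start), grows to 1.0 when thrown away from the robot. Bystander
- toggle_base: white porcelain block of the toggle switch, fixed. Origin: centre of its underside
There are look-alikes about, which are no part of the job. Leave any red look-alike of the yellow_filter alone. There is more than one size of the case; the one meant has the size given above.

How it is judged (in metres and radians):
On the way:
1. the yellow filter lies flat on the cork pad, let go, with the lid still open (horizontal distance between yellow_filter and pad below 0.035 m and z of yellow_filter in the frame of pad below 0.012 m and angle between yellow_filter's own z axis and vertical below 0.1 rad and contact force between the fingers and yellow_filter below 0.2 N and value of joint lid above 0.15 rad), for 0.2 s.
At the end, for the whole second after the job is handed in: The lid is shut past its catch (joint below 0.025 rad); the yellow filter lies at rest flat on the cork pad (centre within 35 mm of the pad's, tilt under 0.1 rad); the green filter lies flat on the case's floor (horizontal distance between yellow_filter and pad below 0.035 m and z of yellow_filter in the frame of pad below 0.012 m and angle between each of yellow_filter, green_filter's own z axis and vertical below 0.1 rad and value of joint lid below 0.025 rad and horizontal distance between green_filter and case below 0.015 m and z of green_filter in the frame of case below 0.012 m and linear speed of each of yellow_filter, green_filter below 0.02 m/s); the robot touches nothing.
It fails at once if tin, float valve or a clamp screw shifted by more than 30 mm (distance of any of tin, float_valve, screw0, screw1 from where it was at the start of the episode above 0.03 m).
It fails at once if toggle switch lever thrown (value of joint toggle above 0.35 rad).
It fails at once if yellow filter dropped: falling faster than 0.6 m/s out of the fingers (linear speed of yellow_filter above 0.6 m/s and contact force between the fingers and yellow_filter below 0.1 N).
It also fails if it takes over 64 s, if anything falls off the work surface, if the arm or the gripper's body presses on something with over 40 N, if the wrist force passes 120 N, or if a joint passes its speed limit or range.

## Working session

There is one attempt and no reset: what is moved stays moved. The work goes in short steps, Python scripts to look and compute and a tool call to move; the robot and the scene stay as the last step left them, time stands still between calls to the robot, and variables do not carry over. Pictures are saved under pics/ and viewed, at most 10 in all, crops included, and the job is handed in when it is done.

Besides the shell and the picture viewer there is one more tool, called after "Emit:" as name(argument=value, ...) on one line, values as JSON. step_arm: Moves the arm, as the interface text tells. Its arguments: {"type":"object","properties":{"plan":{"type":"array","items":{"type":"number"}},"hand":{"type":"number"},"newtons":{"type":"number"}},"required":["plan"]}

```bash
mkdir -p pics
cat > h.py <<'E'
import numpy as np, cv2
from scipy.spatial.transform import Rotation as R
from workcell import sensors, viewer, env
def cam(p):
    a=np.array(p["attitude"],float)
    M=a if a.shape==(3,3) else (R.from_quat(a).as_matrix() if a.size==4 else R.from_euler('xyz',a,degrees=True).as_matrix())
    return np.array(p["position"],float),M
def ray(p,uv,z):
    c,M=cam(p); d=M@np.array([(uv[0]-p["cx"])/p["fx"],(uv[1]-p["cy"])/p["fy"],1]); return c+d*(z-c[2])/d[2]
def proj(p,X):
    c,M=cam(p); q=(np.atleast_2d(X)-c)@M; return np.c_[p["fx"]*q[:,0]/q[:,2]+p["cx"],p["fy"]*q[:,1]/q[:,2]+p["cy"]]
def save(p,n,crop=None,s=1):
    im=p["img"][:,:,::-1]
    if crop: im=im[crop[1]:crop[3],crop[0]:crop[2]]
    cv2.imwrite(f"pics/{n}.png",cv2.resize(im,None,fx=s,fy=s,interpolation=cv2.INTER_CUBIC))
E
python3 - <<'E'
from h import *
s=sensors.state(); print(s["ee_pos"],s["ee_rot"],s["time_s"])
zs=dict(case=0,lid_hinge=47,yellow_filter=40,pad=0,tin=0,float_valve=0,screw0=0,toggle_base=0,lid_press=200)
P=[]
for n in("scene","side"):
    p=viewer.grab_frame(n);save(p,n);P.append(p);print(n,p["position"],p["attitude"],p["fx"])
    for k,z in zs.items():
        for d in viewer.pinpoint(k,p)[:4]:
            print(k,round(d["score"],2),np.round(d["location"]),ray(p,d["location"],z).round())
E
```

```text
[ 5.74508768e+02 -8.37540784e-03  2.27115742e+02] [-1.79897905e+02 -1.03163800e-03  8.99953890e+01] 0.0
scene [1414.20171846 -680.56029055  965.4008335 ] [-128.5265305     0.39490012   52.33295011] 607.6373570649664
case 0.92 [468. 222.] [636. 418.   0.]
case 0.74 [368. 228.] [495. 193.   0.]
lid_hinge 0.94 [393. 228.] [577. 199.  47.]
lid_hinge 0.74 [385. 311.] [778. -13.  47.]
yellow_filter 0.8 [368. 214.] [487. 196.  40.]
yellow_filter 0.78 [447. 277.] [780. 174.  40.]
yellow_filter 0.74 [318. 194.] [334. 149.  40.]
yellow_filter 0.51 [368. 227.] [529. 159.  40.]
pad 0.77 [258. 285.] [ 499. -155.    0.]
tin 0.65 [386. 311.] [747.  22.   0.]
tin 0.48 [110. 319.] [ 389. -473.    0.]
float_valve 0.89 [410. 191.] [438. 401.   0.]
screw0 0.93 [155. 303.] [ 405. -371.    0.]
screw0 0.78 [110. 321.] [ 395. -475.    0.]
toggle_base 0.63 [191. 361.] [ 606. -388.    0.]
lid_press 0.72 [419. 190.] [649. 194. 200.]
lid_press 0.57 [457. 201.] [731. 230. 200.]
lid_press 0.28 [412. 192.] [644. 178. 200.]
side [351.58641964 819.72410541 879.94588863] [-133.91645524    1.18075715 -168.9486482 ] 494.3474013142653
case 0.88 [216. 412.] [644. 426.   0.]
case 0.21 [387. 175.] [ 397. -369.    0.]
lid_hinge 0.86 [183. 399.] [696. 433.  47.]
lid_hinge 0.76 [277. 308.] [579. 201.  47.]
yellow_filter 0.95 [315. 311.] [499. 189.  40.]
yellow_filter 0.94 [413. 341.] [291. 229.  40.]
yellow_filter 0.83 [199. 310.] [744. 230.  40.]
yellow_filter 0.55 [322. 168.] [ 582. -319.   40.]
pad 0.8 [340. 220.] [ 502. -148.    0.]
tin 0.97 [232. 256.] [743.  30.  -0.]
float_valve 0.96 [322. 421.] [443. 407.   0.]
screw0 0.74 [382. 171.] [ 411. -387.   -0.]
screw0 0.74 [394. 152.] [ 385. -491.    0.]
toggle_base 0.65 [322. 167.] [ 592. -378.    0.]
toggle_base 0.41 [242. 261.] [714.  39.   0.]
lid_press 0.9 [235. 406.] [553. 501. 200.]
lid_press 0.85 [245. 262.] [624. 218. 200.]
```

View pics/scene.png

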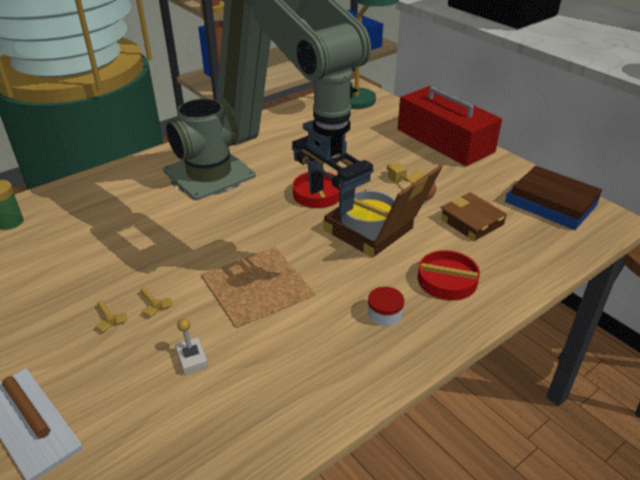

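View pics/side.png

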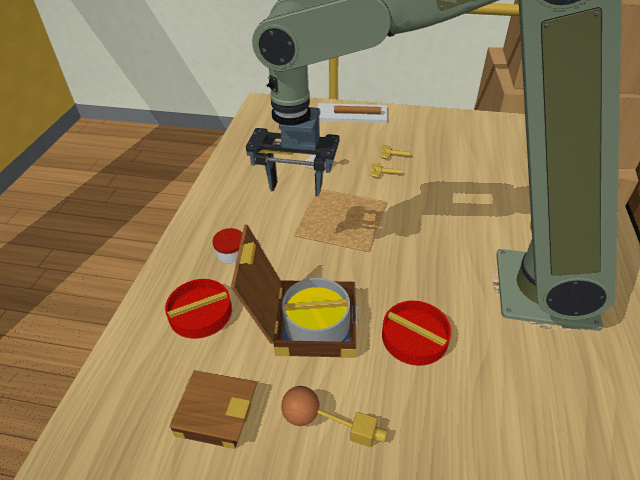

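The scene shows the open target case at about (368,222) in scene and (315,315) in side, with the yellow filter in it. The red look-alikes are at (318,190) and (448,275) in scene. The smaller closed case is at (473,215). The pad is at (258,285). The 165 mm case is the open one holding yellow. I'll move above it and confirm with a wrist picture.

Emit:
step_arm(plan=[0,-4.0,-2.0,0,0,0,0,-4.0,-2.0,0,0,0,4.0,-0.5,0,0,0,0,4.0,0,0,0,0,0,4.0,0,0,0,0,0], hand=5)

```text
time_s: 1.42
ee_pos: [494.9, 120.7, 266.3]
ee_rot: [179.9, -0.0, 89.9]
force: [0.6, -0.0, -0.4]
gripper_width: 60.7
gripper_force: 0.0
```

Emit:
step_arm(plan=[4.0,0,0,0,0,0,3.0,0,0,0,0,0,0,0,0,0,0,-0.12,0,0,0,0,0,-0.12,0,0,0,0,0,-0.12])

```text
time_s: 1.83
ee_pos: [495.3, 190.9, 265.1]
ee_rot: [-180.0, 0.0, 111.1]
force: [-0.2, 0.7, 0.3]
gripper_width: 50.1
gripper_force: 0.0
```

Emit:
step_arm(plan=[0,0,0,0,0,-0.12,0,0,0,0,0,-0.12,0,0,0,0,0,-0.12,0,0,0,0,0,-0.12,0,0,0,0,0,-0.12])

```text
time_s: 2.25
ee_pos: [495.4, 190.0, 265.3]
ee_rot: [180.0, 0.0, 145.3]
force: [0.1, 0.4, -0.2]
gripper_width: 49.9
gripper_force: 0.0
```

Emit:
step_arm(plan=[0,0,0,0,0,-0.12,0,0,0,0,0,-0.12,0,0,0,0,0,-0.12,0,0,0,0,0,-0.12,0,0,0,0,0,-0.12])

```text
time_s: 2.67
ee_pos: [495.5, 190.0, 265.3]
ee_rot: [180.0, 0.0, 179.7]
force: [0.6, -0.2, 0.1]
gripper_width: 50.1
gripper_force: 0.0
```

Run:
```python
from h import *
s=sensors.state(); print(s["ee_pos"],s["ee_rot"],s["time_s"],s["qpos"])
p=viewer.grab_frame("wrist");save(p,"w1");np.save("w1.npy",p,allow_pickle=True);print(p["position"],p["attitude"],p["fx"])
for k,z in dict(case=0,lid_hinge=47,yellow_filter=40,lid_press=200).items():
  for d in viewer.pinpoint(k,p)[:3]: print(k,round(d["score"],2),np.round(d["location"]),ray(p,d["location"],z).round(1))
```

```text
[495.45177632 190.0073572  265.25839583] [1.79997759e+02 6.51257898e-03 1.79721284e+02] 2.6667 [ 1.97402392e+01  1.30306947e+01  9.16329646e+01 -1.27801685e-04
  7.53294543e+01 -6.99810126e+01]
[424.261282   192.16968613 422.91690224] [ 1.65397693e+02 -1.24214668e-02  8.97533363e+01] 355.60855565571944
lid_hinge 0.67 [332. 287.] [576.1 205.7  47. ]
yellow_filter 0.8 [323. 213.] [492.6 195.6  40. ]
yellow_filter 0.56 [315.  10.] [297.5 188.2  40. ]
lid_press 0.72 [521. 297.] [522.1 328.3 200. ]
```

View pics/w1.png

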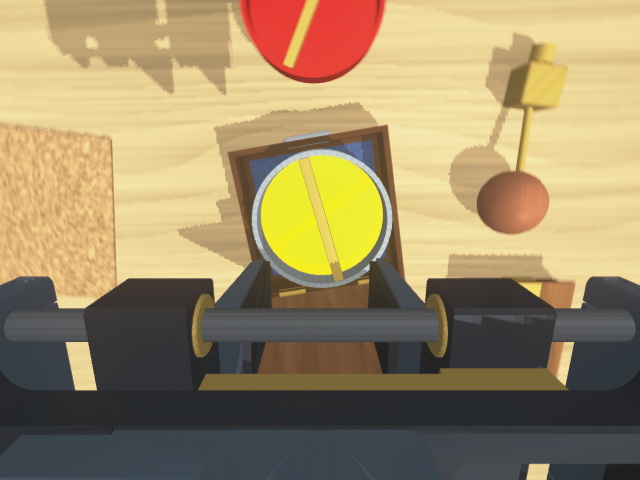

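The wrist picture confirms the target: the yellow filter's ring is centred near (322,218), and its bar runs from (306,160) to (338,278). It sits in the large case, whose front rim runs from (229,153) to (388,127). The red look-alike at (313,10) stays clear.

Run:
```python
from h import *
p=np.load("w1.npy",allow_pickle=True).item()
hsv=cv2.cvtColor(p["img"],cv2.COLOR_RGB2HSV).astype(int)
# yellow glass = very saturated; glass inner disc
m=((hsv[...,0]>24)&(hsv[...,0]<36)&(hsv[...,1]>190)).astype(np.uint8)
m[:140]=0;m[300:]=0;m[:,:240]=0;m[:,400:]=0
ys,xs=np.nonzero(m); hull=cv2.convexHull(np.c_[xs,ys].astype(np.float32)); e=cv2.fitEllipse(hull);print("glass",e)
inside=np.zeros_like(m); cv2.fillConvexPoly(inside,hull.astype(int),1)
b=((inside==1)&(m==0)).astype(np.uint8); b=cv2.morphologyEx(b,cv2.MORPH_OPEN,np.ones((5,5)))
n,l,st,_=cv2.connectedComponentsWithStats(b);k=1+st[1:,4].argmax();ys,xs=np.nonzero(l==k);print(st[k])
W=np.array([ray(p,(x,y),74)[:2] for x,y in zip(xs,ys)])
vx,vy,x0,y0=cv2.fitLine(W.astype(np.float32),cv2.DIST_HUBER,0,.01,.01).ravel();print("bar",np.degrees(np.arctan2(vy,vx)),x0,y0)
# outer ring top extremes
for uv in [(252,218),(392,218),(322,149),(322,288)]: print(ray(p,uv,74).round(1))
for uv in [(229,153),(388,127)]: print("corner",ray(p,uv,47).round(1))
```

```text
glass ((321.4388732910156, 214.77598571777344), (118.28694152832031, 121.30428314208984), 86.9322738647461)
[ 299  159   42  114 1245]
bar 15.987131 489.1697 192.3859
[491.6 124.7  74. ]
[492.2 264.4  74. ]
[425.2 194.7  74. ]
[566.6 194.4  74. ]
corner [428.9  99.4  47. ]
corner [404.1 261.5  47. ]
```

Emit:
step_arm(plan=[0.15,0.38,3.5,0,0,0,0,0,3.0,0,0,-0.093,0,0,3.0,0,0,-0.093,0,0,3.0,0,0,-0.093,0,0,2.0,0,0,0])

```text
time_s: 3.33
ee_pos: [492.7, 193.3, 117.6]
ee_rot: [-180.0, -0.2, -164.6]
force: [-0.1, 0.3, -0.5]
gripper_width: 50.0
gripper_force: 0.0
```

Emit:
step_arm(plan=[0,0,2.0,0,0,0,0,0,1.5,0,0,0,0,0,1.0,0,0,0,0,0,0.6,0,0,0,0,0,0,0,0,0])

```text
time_s: 3.75
ee_pos: [493.6, 193.7, 68.3]
ee_rot: [-180.0, -0.1, -164.7]
force: [-0.3, 0.4, 0.0]
gripper_width: 50.2
gripper_force: 0.0
```

Run:
```python
from h import *
s=sensors.state(); print(s["ee_pos"],s["ee_rot"],s["force"],s["time_s"])
p=viewer.grab_frame("wrist");save(p,"w2")
```

```text
[493.59314202 193.65918779  68.33195554] [-1.79989802e+02 -1.01371568e-01 -1.64678686e+02] [-0.25711233  0.40501506  0.0184094 ] 3.75
```

View pics/w2.png

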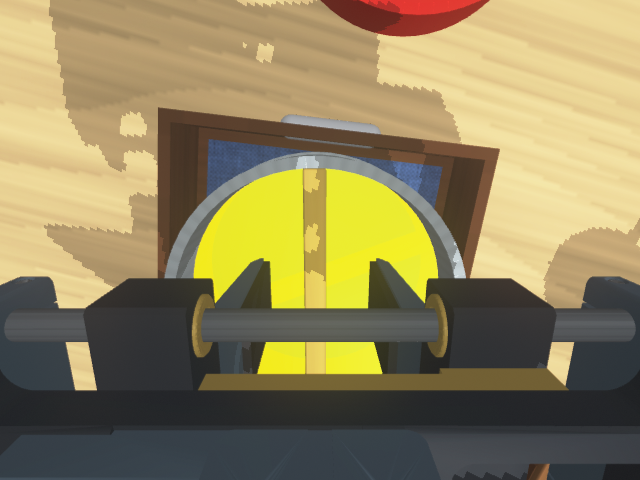

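The bar (column ~315) lies centred between the fingers and parallel to the pads. Next I close the fingers.

Emit:
step_arm(plan=[0,-0.1,0.1,0,0,0,0,0,0,0,0,0,0,0,0,0,0,0,0,0,0,0,0,0,0,0,0,0,0,0], hand=0, newtons=35)

```text
time_s: 4.22
ee_pos: [494.5, 192.9, 68.7]
ee_rot: [180.0, 0.1, -164.6]
force: [0.2, -0.5, 0.5]
gripper_width: 19.2
gripper_force: 0.0
```

Emit:
step_arm(plan=[0,0,0,0,0,0,0,0,0,0,0,0,0,0,0,0,0,0,0,0,-0.3,0,0,0,0,0,-0.5,0,0,0])

```text
time_s: 4.63
ee_pos: [493.3, 192.6, 75.5]
ee_rot: [-180.0, -0.2, -164.6]
force: [-0.1, -0.6, -3.7]
gripper_width: 9.6
gripper_force: 35.0
```

Emit:
step_arm(plan=[0,0,-0.7,0,0,0,0,0,-1,0,0,0,0,0,-1.5,0,0,0,0,0,-1.5,0,0,0,0,0,-1.5,0,0,0])

```text
time_s: 5.05
ee_pos: [494.2, 192.9, 139.6]
ee_rot: [180.0, 0.0, -164.6]
force: [-0.0, 0.3, -3.0]
gripper_width: 9.7
gripper_force: 35.0
```

Run:
```python
from h import *
s=sensors.state(); print(s["ee_pos"],s["ee_rot"],s["force"],s["torque"],s["gripper_width"],s["gripper_force"])
from scipy.optimize import least_squares
for n in("scene","side"):
    p=viewer.grab_frame(n)
    im=p["img"]; hsv=cv2.cvtColor(im,cv2.COLOR_RGB2HSV)
    for d in viewer.pinpoint("pad",p)[:2]: print(n,round(d["score"],2),d["location"],ray(p,d["location"],0).round(1))
    d=viewer.pinpoint("pad",p)[0]["location"]
    x,y=int(d[0]),int(d[1]); print(hsv[y-3:y+4:3,x-30:x+31:15].tolist())
    save(p,"l_"+n)
```

```text
[494.22880517 192.87816868 139.60521008] [ 1.79996104e+02  2.03390597e-02 -1.64631790e+02] [-0.03435638  0.31606134 -2.95076239] [ 0.10710978 -0.01780823 -0.01098954] 9.731043899101573 34.99925673007965
scene 0.75 [258.4, 287.3] [ 506.6 -158.6   -0. ]
[[[16, 127, 154], [16, 133, 159], [15, 133, 149], [16, 129, 148], [16, 133, 155]], [[16, 128, 147], [16, 129, 160], [15, 128, 137], [15, 131, 152], [15, 129, 154]], [[16, 130, 159], [16, 134, 133], [16, 126, 150], [16, 128, 145], [15, 130, 163]]]
side 0.75 [340.7, 219.2] [ 499.2 -152.8    0. ]
[[[51, 44, 116], [90, 24, 42], [17, 132, 174], [18, 121, 184], [18, 124, 183]], [[90, 14, 54], [140, 20, 38], [18, 132, 172], [18, 127, 186], [18, 130, 171]], [[105, 51, 40], [75, 8, 125], [18, 130, 161], [18, 128, 183], [18, 129, 182]]]
```

View pics/l_side.png

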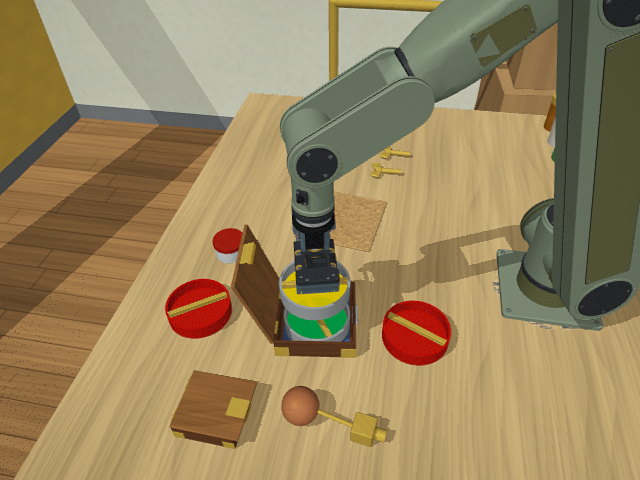

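The yellow filter is lifted level at (315,290), and the green one stays in the case at (318,322). I carry the yellow filter to the pad, at about (502,-154).

Emit:
step_arm(plan=[0.3,-1.2,0,0,0,0,0.61,-2.4,0,0,0,0,0.61,-2.4,0,0,0,0,0.61,-2.4,0,0,0,0,0.61,-2.4,0,0,0,0])

```text
time_s: 5.77
ee_pos: [495.7, 79.7, 137.3]
ee_rot: [-180.0, -0.1, -164.6]
force: [1.1, -0.2, -3.0]
gripper_width: 9.8
gripper_force: 35.0
```

Emit:
step_arm(plan=[0.61,-2.4,0,0,0,0,0.61,-2.4,0,0,0,0,0.61,-2.4,0,0,0,0,0.61,-2.4,0,0,0,0,0.61,-2.4,0,0,0,0])

```text
time_s: 6.18
ee_pos: [497.9, -44.1, 137.4]
ee_rot: [180.0, -0.1, -164.6]
force: [0.2, -1.7, -3.4]
gripper_width: 9.8
gripper_force: 35.0
```

Emit:
step_arm(plan=[0.61,-2.4,0,0,0,0,0.61,-2.4,0,0,0,0,0.61,-2.4,0,0,0,0,0.61,-2.4,0,0,0,0,0.3,-1.2,0,0,0,0])

```text
time_s: 6.6
ee_pos: [500.3, -156.7, 137.4]
ee_rot: [-180.0, -0.1, -164.7]
force: [-0.4, 0.8, -3.6]
gripper_width: 9.8
gripper_force: 35.0
```

Emit:
step_arm(plan=[0,0,1,0,0,0,0,0,2,0,0,0,0,0,2,0,0,0,0,0,1.5,0,0,0,0,0,0.7,0,0,0])

```text
time_s: 7.02
ee_pos: [498.8, -152.3, 63.3]
ee_rot: [179.8, -0.3, -164.6]
force: [-0.3, 1.0, -3.7]
gripper_width: 9.5
gripper_force: 35.0
```

Run:
```python
from h import *
s=sensors.state(); print(s["ee_pos"],s["ee_rot"],s["force"],s["torque"],s["gripper_force"],s["time_s"])
for n in("scene","side"):
    p=viewer.grab_frame(n); save(p,"p_"+n)
    for k,z in (("pad",0),("yellow_filter",40)):
      for d in viewer.pinpoint(k,p)[:4]: print(n,k,round(d["score"],2),d["location"],ray(p,d["location"],z).round(1))
    hsv=cv2.cvtColor(p["img"],cv2.COLOR_RGB2HSV).astype(int)
a=cv2.imread("pics/p_scene.png")[180:380,150:400];b=cv2.imread("pics/p_side.png")[130:330,220:470]
cv2.imwrite("pics/p.png",cv2.resize(np.hstack([a,b]),(800,320)))
```

```text
[ 498.823978   -152.29702015   63.31510626] [ 179.78383191   -0.26927966 -164.62022148] [-0.30830367  1.02249767 -3.72470587] [ 0.12275259  0.01394721 -0.04341186] 34.99929428100586 7.0167
scene pad 0.6 [256.6, 287.1] [ 503.4 -161.5    0. ]
scene yellow_filter 0.92 [258.0, 273.8] [ 505.8 -156.    40. ]
scene yellow_filter 0.58 [319.5, 194.0] [337.2 153.6  40. ]
scene yellow_filter 0.58 [443.5, 280.9] [783.7 159.6  40. ]
side pad 0.59 [342.0, 219.9] [ 495.3 -150.7    0. ]
side yellow_filter 0.93 [414.5, 338.6] [288.9 221.6  40. ]
side yellow_filter 0.8 [199.0, 312.4] [742.2 236.   40. ]
side yellow_filter 0.67 [339.9, 210.7] [ 499.8 -140.9   40. ]
```

View pics/p.png

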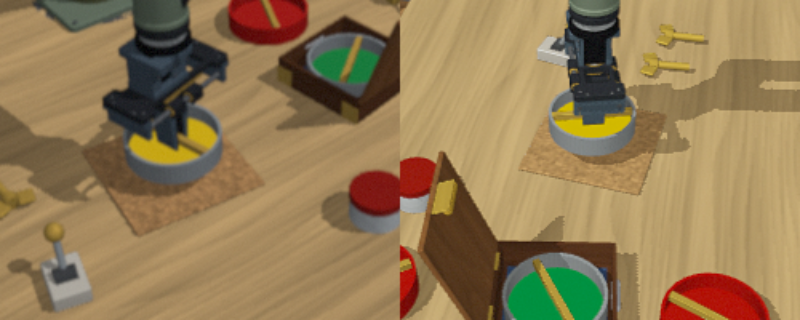

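The filter is level and central over the pad: in the crop the ring is at (172,145) left and (592,120) right, with the pad around it. Lowering it now.

Emit:
step_arm(plan=[0,0,0.9,0,0,0,0,0,0.7,0,0,0,0,0,0.4,0,0,0,0,0,0.2,0,0,0,0,0,0.0,0,0,0])

```text
time_s: 7.73
ee_pos: [500.6, -153.6, 43.5]
ee_rot: [180.0, -0.1, -164.6]
force: [-0.4, -1.0, -2.4]
gripper_width: 9.6
gripper_force: 35.0
```

Emit:
step_arm(plan=[0,0,0.2,0,0,0,0,0,0.1,0,0,0,0,0,0.1,0,0,0,0,0,0.1,0,0,0,0,0,0,0,0,0])

```text
time_s: 8.15
ee_pos: [501.1, -153.7, 39.2]
ee_rot: [180.0, 0.0, -164.6]
force: [0.0, 1.0, -3.8]
gripper_width: 10.2
gripper_force: 35.0
```

Emit:
step_arm(plan=[0,0,0.1,0,0,0,0,0,0.1,0,0,0,0,0,0.1,0,0,0,0,0,0.1,0,0,0,0,0,0,0,0,0])

```text
time_s: 8.57
ee_pos: [501.0, -153.7, 35.0]
ee_rot: [180.0, -0.0, -164.6]
force: [-0.1, -0.1, -4.1]
gripper_width: 9.7
gripper_force: 35.0
```

Emit:
step_arm(plan=[0,0,0.05,0,0,0,0,0,0.05,0,0,0,0,0,0,0,0,0,0,0,0,0,0,0])

```text
time_s: 8.9
ee_pos: [501.2, -153.8, 34.5]
ee_rot: [-180.0, 0.0, -164.6]
force: [-0.7, 0.1, -1.0]
gripper_width: 9.7
gripper_force: 35.0
```

Emit:
step_arm(plan=[0,0,0.07,0,0,0,0,0,0,0,0,0])

```text
time_s: 9.07
ee_pos: [501.1, -153.8, 34.5]
ee_rot: [-180.0, 0.0, -164.6]
force: [-2.3, 0.8, 5.0]
gripper_width: 9.8
gripper_force: 35.0
```

Emit:
step_arm(plan=[0,0,0,0,0,0,0,0,0,0,0,0,0,0,0,0,0,0,0,0,0,0,0,0,0,0,0,0,0,0], hand=4.5)

```text
time_s: 9.48
ee_pos: [501.2, -153.8, 33.5]
ee_rot: [-180.0, 0.0, -164.6]
force: [-0.0, 0.3, -0.2]
gripper_width: 40.0
gripper_force: 0.0
```

Emit:
step_arm(plan=[0,0,0,0,0,0,0,0,-0.5,0,0,0,0,0,-1.5,0,0,0,0,0,-3,0,0,0,0,0,-4,0,0,0])

```text
time_s: 9.9
ee_pos: [499.1, -153.1, 122.5]
ee_rot: [179.8, -0.3, -164.6]
force: [0.6, -0.2, -1.0]
gripper_width: 44.6
gripper_force: 0.0
```

Emit:
step_arm(plan=[0,0,-4,0,0,0,0,0,-4,0,0,0,0,0,-4,0,0,0,0,0,-4,0,0,0,0,0,-2,0,0,0], hand=0)

```text
time_s: 10.32
ee_pos: [502.2, -154.1, 309.4]
ee_rot: [-179.7, 0.4, -164.6]
force: [0.8, 0.4, 0.0]
gripper_width: 14.6
gripper_force: 0.0
```

Run:
```python
from h import *
s=sensors.state(); print(s["ee_pos"],s["ee_rot"],s["force"],s["time_s"],s["qpos"])
for n in("scene","side"):
    p=viewer.grab_frame(n); save(p,"q_"+n)
    for k,z in (("pad",0),("yellow_filter",6),("lid_press",210),("lid_hinge",47),("green_filter",6)):
      for d in viewer.pinpoint(k,p)[:2]: print(n,k,round(d["score"],2),d["location"],ray(p,d["location"],z).round(1))
a=cv2.imread("pics/q_scene.png")[160:360,200:450];b=cv2.imread("pics/q_side.png")[165:365,200:450]
cv2.imwrite("pics/q.png",cv2.resize(np.hstack([a,b]),(800,320),interpolation=cv2.INTER_CUBIC))
```

```text
[ 502.23742644 -154.12298824  309.42975021] [-179.72002805    0.41674724 -164.62847429] [0.84238493 0.40398321 0.0351148 ] 10.3167 [-1.83130071e+01  1.11484875e+01  8.78135992e+01 -1.85863694e-03
  8.05358597e+01 -1.23683217e+02]
scene yellow_filter 0.9 [316.5, 191.8] [283.7 184.4   6. ]
scene yellow_filter 0.85 [444.9, 280.7] [762.1 193.5   6. ]
scene lid_press 0.81 [414.8, 189.0] [650.9 179.2 210. ]
scene lid_press 0.65 [458.1, 203.5] [748.5 212.4 210. ]
scene lid_hinge 0.83 [396.3, 230.1] [588.1 199.1  47. ]
scene lid_hinge 0.64 [490.5, 221.3] [707.9 410.3  47. ]
scene green_filter 0.8 [365.1, 228.1] [495.  180.7   6. ]
side yellow_filter 0.92 [413.9, 339.5] [287.4 199.8   6. ]
side yellow_filter 0.8 [339.2, 219.6] [ 501.8 -144.     6. ]
side lid_press 0.63 [234.3, 407.7] [550.2 508.2 210. ]
side lid_press 0.56 [242.3, 263.7] [624.4 232.6 210. ]
side lid_hinge 0.87 [184.1, 398.4] [694.7 431.8  47. ]
side green_filter 0.9 [317.0, 320.8] [496.1 188.6   6. ]
```

View pics/q.png

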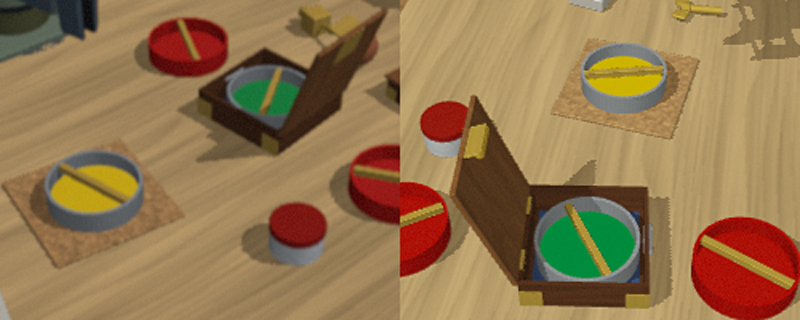

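The yellow filter lies flat and central on the pad (crop ~(95,190) and (625,78)), let go. The green one is in the case, and the lid is still open. Next I go around behind the lid with the fingers closed.

Emit:
step_arm(plan=[-2.34,2.6,0,0,0,0,-2.34,2.6,0,0,0,0,-2.34,2.6,0,0,0,0,-2.34,2.6,0,0,0,0,-2.34,2.6,0,0,0,0])

```text
time_s: 11.33
ee_pos: [579.9, 4.1, 303.3]
ee_rot: [-180.0, -0.0, -164.6]
force: [1.1, 0.1, -0.3]
gripper_width: 0.3
gripper_force: 0.0
```

Emit:
step_arm(plan=[-2.34,2.6,0,0,0,0,-2.34,2.6,0,0,0,0,-2.34,2.6,0,0,0,0,-2.34,2.6,0,0,0,0,-2.34,2.6,0,0,0,0])

```text
time_s: 11.75
ee_pos: [658.3, 160.7, 303.1]
ee_rot: [-180.0, -0.0, -164.6]
force: [0.3, -0.4, 0.5]
gripper_width: 0.3
gripper_force: 0.0
```

Emit:
step_arm(plan=[-2.34,2.6,0,0,0,0,-2.34,2.6,0,0,0,0,0,0,0,0,0,0.117,0,0,0,0,0,0])

```text
time_s: 12.08
ee_pos: [689.5, 223.5, 301.5]
ee_rot: [-180.0, -0.1, -171.3]
force: [0.5, 0.2, -0.6]
gripper_width: 0.3
gripper_force: 0.0
```

Run:
```python
from h import *
s=sensors.state(); print(s["ee_pos"],s["ee_rot"],s["force"],s["time_s"],s["qpos"],s["gripper_width"])
c=np.radians(8.7);n=np.array([np.cos(c),np.sin(c),0]);l=np.array([-n[1],n[0],0]);H=np.array([579.6,205.4,47])
p=viewer.grab_frame("side"); im=p["img"][:,:,::-1].copy()
for t,col in((1.75,(255,0,0)),(1.85,(0,255,0)),(1.95,(0,0,255))):
    e=H+179*(-np.cos(t)*n+np.sin(t)*np.array([0,0,1]))
    q=proj(p,[H-82.5*l,e-82.5*l,e+82.5*l,H+82.5*l]); cv2.polylines(im,[q.round().astype(int)],True,col,1)
cv2.imwrite("pics/r.png",cv2.resize(im[150:370,180:400],(660,600),interpolation=cv2.INTER_CUBIC))
```

```text
[689.45091823 223.5256615  301.47113114] [-1.79974792e+02 -1.35850973e-01 -1.71299219e+02] [ 0.49335836  0.16755978 -0.59652857] 12.0833 [ 1.70562852e+01  3.13962493e+01  5.82080288e+01 -5.19938340e-03
  9.05337939e+01 -8.16445677e+01] 0.28118893378159154
```

View pics/r.png

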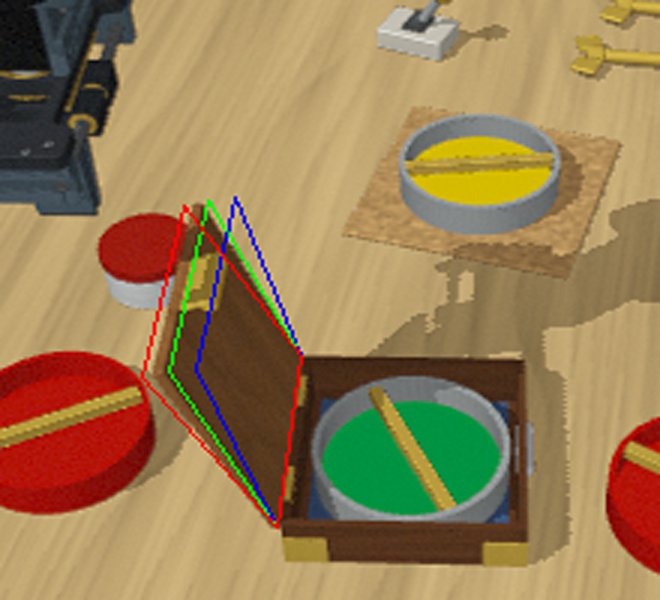

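The model fits the lid at about 1.87 rad (green outline, slightly towards red). The yellow filter is on the pad at (480,170). I lower the fingers behind the lid and swing it over.

Emit:
step_arm(plan=[0,0,2.5,0,0,0,0,0,3.5,0,0,0,0,0,3.0,0,0,0,0,0,2.25,0,0,0,0,0,0,0,0,0])

```text
time_s: 12.55
ee_pos: [686.0, 219.2, 185.4]
ee_rot: [-179.9, -0.6, -171.3]
force: [-0.4, -1.0, -2.0]
gripper_width: 0.1
gripper_force: 0.0
```

Emit:
step_arm(plan=[2.2,0,0,0,0,0,2.2,0,0,0,0,0,2.2,0,0,0,0,0,2.1,0,0,0,0,0])

```text
time_s: 12.88
ee_pos: [603.8, 207.6, 194.0]
ee_rot: [180.0, 0.3, -171.3]
force: [1.2, 0.6, 0.8]
gripper_width: 0.2
gripper_force: 0.8
```

Emit:
step_arm(plan=[1.56,0,0,0,0,0,1.56,0,-0.1,0,0,0,1.56,0,0,0,0,0,0,0,0,0,0,0])

```text
time_s: 13.22
ee_pos: [555.3, 200.4, 194.7]
ee_rot: [180.0, 0.1, -171.3]
force: [0.2, -0.1, -0.1]
gripper_width: 0.5
gripper_force: 0.0
```

Emit:
step_arm(plan=[1.55,0,0.55,0,0,0,1.55,0,0.6,0,0,0,1.55,0,0.6,0,0,0,0,0,0,0,0,0])

```text
time_s: 13.55
ee_pos: [509.1, 193.5, 175.0]
ee_rot: [-180.0, -0.1, -171.3]
force: [-1.1, -0.5, -0.2]
gripper_width: 0.4
gripper_force: 0.0
```

Run:
```python
from h import *
s=sensors.state(); print(s["ee_pos"],s["force"])
c=np.radians(8.7);n=np.array([np.cos(c),np.sin(c),0]);l=np.array([-n[1],n[0],0]);H=np.array([579.6,205.4,47])
d=s["ee_pos"]-H;print("s",d@n,"lat",d@l,"tipz",s["ee_pos"][2]-14)
p=viewer.grab_frame("side"); save(p,"t",(180,150,400,370),2.7)
```

```text
[509.13704967 193.49336765 174.98756156] [-1.14893043 -0.53220838 -0.16768687]
s -71.45320261895927 lat -1.1113496307449051 tipz 160.98756155746767
```

View pics/t.png

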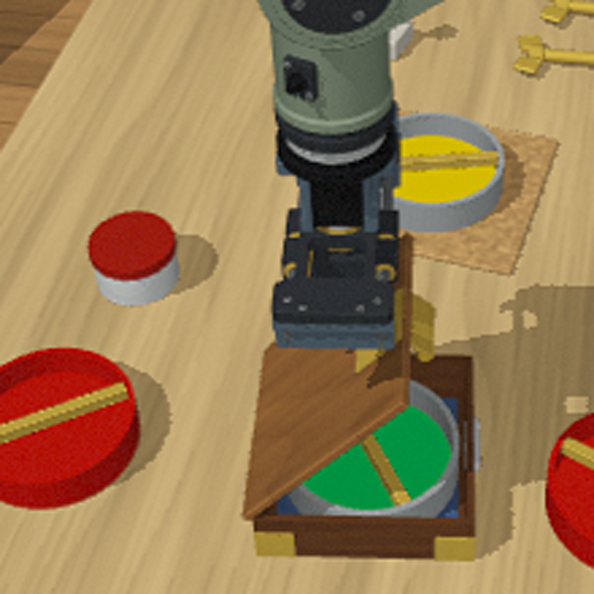

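The lid has swung past vertical to about 45-50° and hangs over the case with the fingers on its outer face. The green filter is still in place. I continue downwards.

Emit:
step_arm(plan=[1.43,0.05,1.0,0,0,0,1.43,0.05,1.0,0,0,0,1.43,0,1.0,0,0,0,0.8,0,1.15,0,0,0,0.8,0,1.15,0,0,0])

```text
time_s: 14.02
ee_pos: [454.8, 186.9, 122.5]
ee_rot: [180.0, 0.3, -171.3]
force: [1.1, 0.0, -0.0]
gripper_width: 0.2
gripper_force: 0.3
```

Emit:
step_arm(plan=[0.8,0,1.15,0,0,0,0.45,0,0.93,0,0,0,0.45,0,0.93,0,0,0,0,0,0,0,0,0])

```text
time_s: 14.35
ee_pos: [436.1, 183.7, 90.9]
ee_rot: [-180.0, -0.1, -171.3]
force: [-0.0, 0.3, 0.7]
gripper_width: 0.4
gripper_force: 0.0
```

Emit:
step_arm(plan=[0.1,0,0.4,0,0,0,0.1,0,0.4,0,0,0,0.1,0,0.3,0,0,0,0,0,0.2,0,0,0,0,0,0,0,0,0])

```text
time_s: 14.77
ee_pos: [434.9, 184.0, 80.3]
ee_rot: [180.0, 0.3, -171.3]
force: [0.1, -0.8, 11.1]
gripper_width: 0.4
gripper_force: 5.1
```

Emit:
step_arm(plan=[0,0,0.2,0,0,0,0,0,0.2,0,0,0,0,0,0.2,0,0,0,0,0,0,0,0,0])

```text
time_s: 15.1
ee_pos: [434.3, 183.9, 74.3]
ee_rot: [180.0, 0.2, -171.3]
force: [-1.8, -1.3, 10.8]
gripper_width: 0.2
gripper_force: 5.3
```

Emit:
step_arm(plan=[0,0,0.2,0,0,0,0,0,0.2,0,0,0,0,0,0.1,0,0,0,0,0,0,0,0,0])

```text
time_s: 15.43
ee_pos: [434.0, 183.8, 68.9]
ee_rot: [180.0, 0.2, -171.3]
force: [-2.8, -1.3, 12.3]
gripper_width: 0.3
gripper_force: 5.8
```

Emit:
step_arm(plan=[0,0,0.1,0,0,0,0,0,0.1,0,0,0,0,0,0,0,0,0])

```text
time_s: 15.68
ee_pos: [434.1, 183.9, 68.7]
ee_rot: [180.0, 0.2, -171.3]
force: [-6.9, -2.3, 26.8]
gripper_width: 0.4
gripper_force: 13.5
```

Hard stop reached (the force rose to 27 N at lid height). I retreat straight up and check.

Emit:
step_arm(plan=[0,0,-0.5,0,0,0,0,0,-2,0,0,0,0,0,-4,0,0,0,0,0,-4,0,0,0,0,0,-4,0,0,0])

```text
time_s: 16.1
ee_pos: [432.5, 183.3, 211.9]
ee_rot: [-180.0, -0.0, -171.3]
force: [1.5, 0.7, -0.0]
gripper_width: 0.2
gripper_force: 0.0
```

Emit:
step_arm(plan=[0,0,-4,0,0,0,2,0,-4,0,0,0,2,0,-4,0,0,0,0,0,0,0,0,0,0,0,0,0,0,0])

```text
time_s: 16.52
ee_pos: [396.4, 178.2, 327.3]
ee_rot: [179.9, 0.3, -171.3]
force: [-0.4, -0.0, -0.9]
gripper_width: 0.6
gripper_force: 0.0
```

Run:
```python
from h import *
s=sensors.state(); print(s["ee_pos"],s["force"],s["time_s"])
c=np.radians(8.7);n=np.array([np.cos(c),np.sin(c),0]);l=np.array([-n[1],n[0],0]);H=np.array([579.6,205.4,47])
ims=[]
for v,(x,y) in(("scene",(230,150)),("side",(200,170))):
    p=viewer.grab_frame(v)
    for k,z in(("yellow_filter",6),("lid_press",55)):
        for d in viewer.pinpoint(k,p)[:4]: print(v,k,round(d["score"],2),np.round(d["location"]),ray(p,d["location"],z).round())
    print("expected press",proj(p,H-152*n+[0,0,8]).round(), "if at catch",proj(p,H-152*n+[0,0,20]).round())
    ims.append(p["img"][y:y+200,x:x+230,::-1])
cv2.imwrite("pics/z.png",cv2.resize(np.hstack(ims),(800,348),interpolation=cv2.INTER_CUBIC))
```

```text
[396.43349528 178.18205968 327.32120711] [-0.43073348 -0.03255798 -0.92453526] 16.5167
scene yellow_filter 0.97 [444. 281.] [761. 192.   6.]
scene yellow_filter 0.94 [260. 283.] [ 503. -152.    6.]
scene yellow_filter 0.94 [316. 193.] [289. 180.   6.]
scene lid_press 0.63 [346. 201.] [424. 174.  55.]
scene lid_press 0.57 [457. 201.] [602. 402.  55.]
expected press [[350. 201.]] if at catch [[350. 197.]]
side yellow_filter 0.8 [200. 312.] [756. 212.   6.]
side yellow_filter 0.71 [339. 220.] [ 501. -142.    6.]
side yellow_filter 0.69 [415. 339.] [285. 197.   6.]
side lid_press 0.76 [235. 405.] [597. 431.  55.]
side lid_press 0.69 [350. 308.] [428. 178.  55.]
expected press [[348. 309.]] if at catch [[348. 305.]]
```

View pics/z.png

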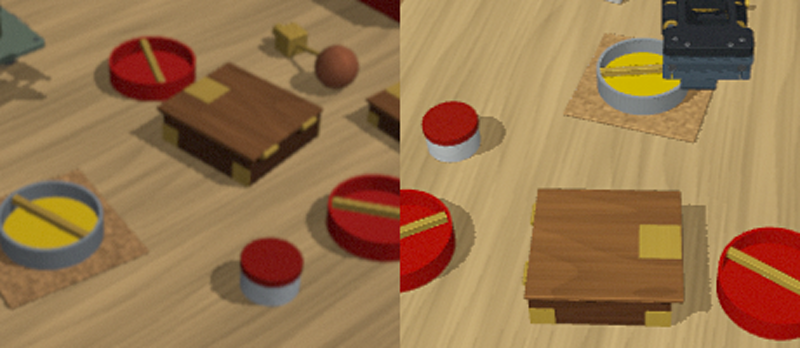

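The lid lies flat and shut (crop ~(240,105) and (605,245)), and the yellow filter is flat on the pad at (50,225). The arm is clear, so I hand in.

```bash
python3 -c "
from workcell import env
print(env.job_done())"
```

```text
the job is handed in; nothing more can be done
None
```

The job is handed in, with no verdict returned: the final pictures show the yellow filter flat and central on the cork pad and the lid shut, after the press hit a hard stop at shut height; the green filter was last seen lying in the case with the lid half down, and the arm is clear.

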